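Find the bin stamped underneath and slide it into the courier bay

TASK

Two identical open-fronted bins stand against the near edge of the low grey metal board, one either side of the courier bay. With your fingertips, check first the left bin and then the right one: tip it away from you over the edge of the board until it stands on its back wall with its underside facing you, look, and tip it back down flat before going on. Then draw the bin with the ring stamped on its underside towards you and push it, flat on the worktop, into the courier bay until it is fully home against the board; leave the other bin in its place, pinch and lift nothing, and do not disturb the things around.

Things in the scene. Friction and masses are not known exactly. Their poses are not given: they have to be found in the camera images.
- bin_stamped: the marked bin: grey plastic, 84 (its x) x 90 (its y) mm; back wall (+x) 72 mm high, 4 thick; sides 46, sloping to a front lip (-x) of 14, floor: all 2.5 thick, empty, 0.08-0.17 kg. Only underneath: dark stamp, ring 68 mm across with a bar. Origin at the centre of the underside, z up when flat. Starts left or right of the bay, back wall within 2 mm of the board
- bin_plain: the other bin: the same in shape, size, look and range of weight, but blank underneath; same origin and axes; on the other side of the bay. Both bins: centre of mass about 15 mm behind the origin (+x) and 19 mm up
- board: low grey metal board, screwed down: 390 mm long (its y), 90 mm deep, 5 mm high. Origin on the worktop, x away from the robot, y left: the board's straight near edge is at local x = -6 mm, its middle at y = 0. The bins start square to it (within 0.02 rad) at local y = about +127 and -127 mm. Two fences run from the near edge towards the robot and form the courier bay (see bay)
- bay (a point): where a bin's origin lies when it is fully home and central in the bay (board local x = -48 mm, y = 0), on the worktop, axes as the board's. The fences, 5 mm high and 8 mm thick, leave 106 mm clear (local y -53 to +53 mm) for the bin's 90 mm; straight to board x = -36 mm, then flaring to about 124 mm at x = -53 mm. Push bins low (below 30 mm), or they tip
- pivot (a point): middle of the board's near top edge (board local x = -6 mm, z = 5 mm). A fingertip inside a bin, pushing its back wall away 50 to 60 mm above the worktop, turns the bin about this edge; past about 62 degrees it goes over by itself and stands on its back wall on the board, front lip on top 89 mm up. Pushing that lip back towards the robot by about 50 mm makes it fall back flat
- dropper: dropper bottle, 25 mm across, 58 mm high, standing loose on the board behind the bay; origin at the centre of its underside; leave it
- pen: pen, 142 mm long, 10 mm thick, lying loose on the worktop behind the board; origin at its middle underneath; leave it
- timer: flat lab timer, 64 x 64 x 19 mm, to the left, the one nearest the bins; origin at the centre of its underside; leave it
- wash_bottle: wash bottle, 65 x 102 mm, 199 mm high, to the right; origin at the centre of its underside; leave it
- slide_box: flat closed box for slides, 170 x 105 x 38 mm, to the right; origin at the centre of its underside; leave it

How it is judged:
By the outcome, as a careful person would: the job done as asked, in the order asked, and still so for the second after the job is handed in, with the robot touching nothing.
It also fails if it takes over 69 s, if anything falls off the work surface, if the arm or the gripper's body presses on something with over 40 N, if the wrist force passes 120 N, or if a joint passes its speed limit or range.

ROBOT

A 7-joint arm with a two-finger parallel gripper is mounted at the origin on a cart in front of the work surface, level with it; the furniture and walls round the work are solid. World frame = base frame: x ahead of the robot, y to its left, z up, the work surface at z = 0. Lengths are in mm, angles in rad, forces in N, time in s.
With the tool pointing down it reaches from about 400 to 850 mm from the base axis. Payload 6.9 kg.
Tool frame: the origin (TCP) lies midway between the tips of the shut fingers; the grasp point (between the pads) lies 19 mm behind it; z points along the fingers, y is the line along which they close (so a half turn about z gives the same grasp; the last joint's range is limited). The gripper opens to 85 mm and grips with 20 to 120 N. Pads are 22 mm wide; open, the fingers measure 114 mm over their backs; the gripper's body (76 mm by 85 mm) begins 54 mm behind the grasp point. The pads swing forward as they close: fully open they stand 13 mm farther back than shut.
Start: joints at [1.266, 0.507, -0.238, 1.5, 0.126, 1.149, -0.155], TCP at [248.987, -573.251, 231.275] pointing down, gripper open.
Joint ranges: [-3.08, 3.08], [-0.24, 2.05], [-1.43, 1.35], [0, 2.5], [-1.52, 4.66], [0.17, 1.96], [-2.89, 2.89]. Speed limits (rad/s): [2.39, 2.39, 3.14, 3.14, 3.14, 3.14, 3.14].

INTERFACE

Orientations are given as a unit quaternion [w, x, y, z].
In Python, from station import move_ptp, servo_line, movej, ungrasp, grab, pause, inverse_kinematics, get_obs, read_camera, IKError, sign_off gives the robot as it stands. The module is installed in compiled form; this text tells all that it offers. Calls block until the motion is done:
- move_ptp(position, orientation): joint-space move of the TCP to a pose.
- servo_line(position, rot=None, speed=150, force_limit=None): straight line of the TCP; rot=None keeps the orientation; speed is the mean speed in mm/s. With force_limit (N) it stops when the force on the tool has changed by that much, and returns True; else False.
- movej(angles): joint-space move.
- ungrasp() and grab(grip_force=None): open the fingers fully, or close them until they stop; grip_force is the grip in N (None keeps the last).
- pause(seconds).
- inverse_kinematics(position, orientation): joint angles nearest the present ones, or None.
- get_obs(): the state.
- read_camera(name): name is "scene" or "side" or "wrist"; returns a dict with "color" (420x560x3 uint8, red, green, blue), "camera_matrix" (3x3 intrinsics, pixels), "k1" (the pictures are not rectified: a ray, as slopes to the right and down, at radius r is drawn at 1 + k1 r^2 times it, then the intrinsics apply), "world_to_cam" (4x4, takes a point from world to camera coordinates). Camera axes: x right, y up, looking along -z (the intrinsics and any distortion apply to the point x, -y, -z); pixel columns grow to the right and rows downward; lengths in mm; the calibration is good to about 2 mm. A picture is of the moment at which its call begins. There is no depth.
A pose or a line that the arm cannot do raises IKError and nothing moves.
- sign_off(): hands the job in; it is judged then, once.
The state is a dict: "time": time; "joints": joint angles; "joint_velocities": joint speeds; "effort": joint torques, N m; "tcp_pos": TCP position; "ee_rot": TCP orientation; "contact_force": force on the tool from outside, world axes, zero at the start; "ft_torque": the same for the moment, N m; "finger_gap": finger opening in mm; "gripper_force": force on a finger pad.
Only numpy, scipy, OpenCV 4.12 (cv2) and the standard library are available. Lean on these libraries where they do the work, as an engineer would, in place of code of your own. Each camera call takes 0.05 s, during which the arm holds its last target. There are 200 camera calls.

## Working session

There is one attempt and no reset: what is moved stays moved. The work goes in short steps, each a Python script; the robot and the scene stay as the last script left them, time stands still between calls to the robot, and variables do not carry over. Pictures are saved under pics/ and viewed, at most 13 in all, crops included, and the job is handed in when it is done.

```bash
mkdir -p pics; ls; cat > h.py <<'E'
import numpy as np, cv2
from station import *
def snap(name, fn=None):
    c=read_camera(name)
    if fn: cv2.imwrite('pics/'+fn, c['color'][:,:,::-1])
    return c
def ray(c,u,v):
    K=c['camera_matrix']; x=(u-K[0,2])/K[0,0]; y=(v-K[1,2])/K[1,1]
    rd=np.hypot(x,y); r=rd
    for _ in range(20): r=rd/(1+c['k1']*r*r)
    s=r/rd if rd>0 else 1
    d=np.array([x*s,-y*s,-1.]); T=c['world_to_cam']; R=T[:3,:3]
    return -R.T@T[:3,3], R.T@d
def onplane(c,u,v,z=0):
    o,d=ray(c,u,v); return o+d*(z-o[2])/d[2]
def proj(c,p):
    T=c['world_to_cam']; q=T[:3,:3]@np.asarray(p,float)+T[:3,3]
    x,y=q[0]/-q[2],-q[1]/-q[2]; f=1+c['k1']*(x*x+y*y); K=c['camera_matrix']
    return np.array([K[0,0]*x*f+K[0,2],K[1,1]*y*f+K[1,2]])
E
python3 - <<'E'
from h import *
a=snap('scene');b=snap('side')
for c in (a,b): print(-c['world_to_cam'][:3,:3].T@c['world_to_cam'][:3,3], c['k1'], c['camera_matrix'][0,0])
cv2.imwrite('pics/a.png',cv2.resize(a['color'][:,:,::-1],(800,600)))
cv2.imwrite('pics/b.png',cv2.resize(b['color'][:,:,::-1],(800,600)))
np.save('a.npy',a['color']);np.save('b.npy',b['color'])
o=get_obs();print(o['time'],o['ee_rot'],o['tcp_pos'])
E
```

```text
pics
[-342.44324652  -48.7477384  1360.88440499] -0.20672526908720917 527.6840214198905
[ 536.05116202 1129.30877799  740.39506573] -0.03847895351477812 438.7537565020329
0.1 [-7.58781922e-04  9.79080579e-01  2.03471418e-01 -1.63882121e-04] [ 248.7942677  -572.86827477  230.54099678]
```

View pics/a.png

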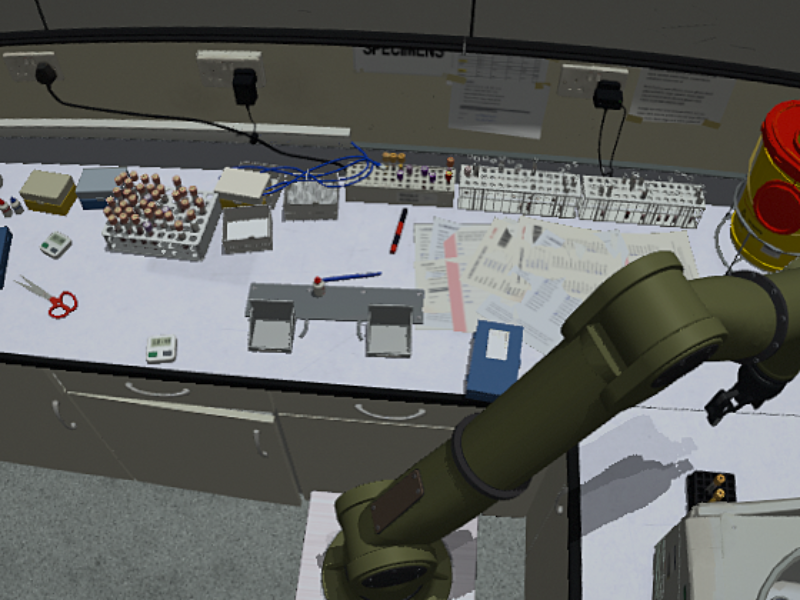

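View pics/b.png

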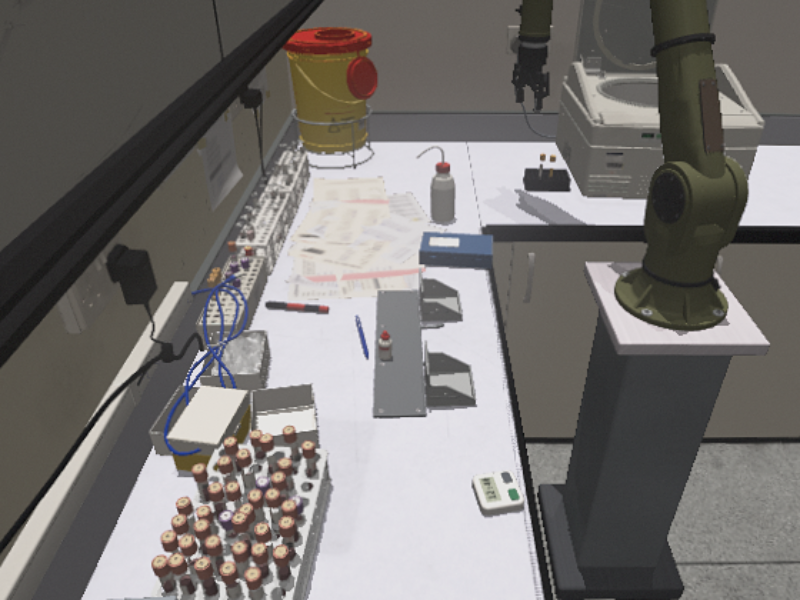

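Scene view: the board spans about (247,283)-(425,322) in the 800-px image, with bins at (272,325) and (390,330), the dropper at (318,287), the timer at (161,348) and the slide box at (493,358). The wash bottle is hidden behind the arm and shows in the side view at (443,192). I'll zoom in for corner pixels.

```bash
python3 - <<'E'
import numpy as np,cv2
a=np.load('a.npy')[190:280,165:305,::-1]
b=np.load('b.npy')[190:300,250:350,::-1]
A=cv2.resize(a,(800,514),interpolation=cv2.INTER_CUBIC)
cv2.imwrite('pics/a2.png',A)
cv2.imwrite('pics/b2.png',cv2.resize(b,(545,600),interpolation=cv2.INTER_CUBIC))
E
```

```text
(no output)
```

View pics/a2.png

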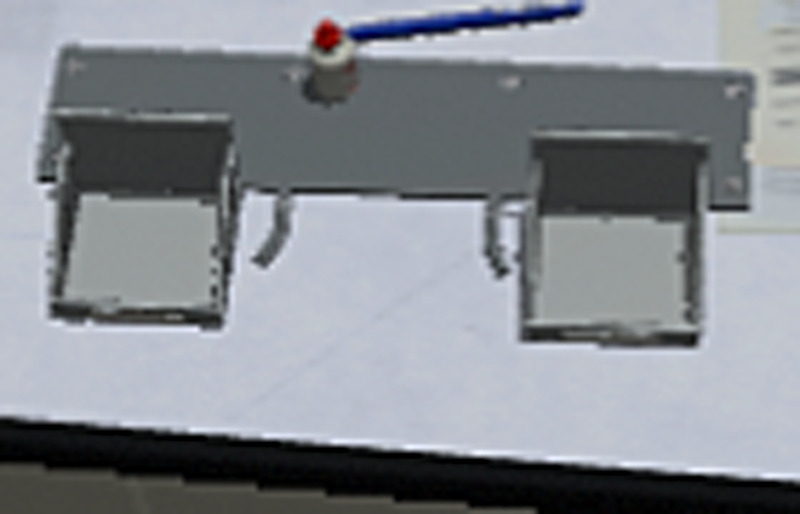

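The crop shows the board corners at (63,46), (755,72), (748,208) and (40,180). The bin front edges run (52,318)-(222,326) and (522,342)-(700,346), and the worktop edge (0,415)-(800,478).

```bash
python3 - <<'E'
from h import *
c=read_camera('scene'); d=read_camera('side')
s=800/140
P=lambda x,y,z: onplane(c,165+(x+.5)/s-.5,190+(y+.5)/s-.5,z).round(1)
BL,BR,NR,NL=P(63,46,5),P(755,72,5),P(748,208,0),P(40,180,0)
print('board',BL,BR,NR,NL, np.linalg.norm(BL-BR),np.linalg.norm(BL-NL),np.linalg.norm(NL-NR))
e1,e2=P(245,190,2),P(490,197,2);print('edge',e1,e2,np.arctan2(-(e2-e1)[0],-(e2-e1)[1]), np.arctan2((BL-BR)[0],(BL-BR)[1]))
print('binL',P(52,320,0),P(222,328,0),'top',P(62,112,72),P(232,118,72),'lip',P(60,303,14),P(218,316,14))
print('binR',P(522,342,0),P(700,346,0),'top',P(534,133,72),P(708,139,72))
print('fence',P(265,262,2),P(503,272,2))
print('table',P(0,415,0),P(800,478,0))
print('dropper',P(328,98,5))
Q=lambda x,y,z: onplane(c,(x+.5)*.7-.5,(y+.5)*.7-.5,z).round(1)
print('timer',Q(147,360,0),Q(175,362,0),Q(175,335,19),'slide',Q(478,321,38),Q(522,324,38),Q(514,400,0),Q(466,392,0))
S=lambda x,y,z: onplane(d,(x+.5)*.7-.5,(y+.5)*.7-.5,z).round(1)
print('side: board',S(377,291,5),S(422,291,5),S(373,415,0),S(427,415,5),'binL',S(475,405,0),S(428,405,0),'wash',S(443,222,0), 'slide',S(493,266,0),S(420,260,0))
E
```

```text
board [615.4 364.8   5. ] [631.8 -22.9   5. ] [545.1 -25.2   0. ] [528.4 361.    0. ] 388.0467111057636 87.22637215888324 386.560900764679
edge [530.9 246.8   2. ] [538.4 113.8   2. ] -0.05633131787849443 -0.042275544726625945
binL [441.1 336.7   0. ] [444.9 245.3   0. ] top [525.7 336.3  72. ] [529.9 245.8  72. ] lip [443.8 330.5  14. ] [443.8 245.6  14. ]
binR [451.   86.7   0. ] [457.   -6.3   0. ] top [534.5  87.4  72. ] [538.8  -2.8  72. ]
fence [486.4 228.6   2. ] [491.7 101.3   2. ]
table [381.6 352.8  -0. ] [383.7 -63.2   0. ]
dropper [593.3 210.3   5. ]
timer [397.5 552.6   0. ] [399.  489.4  -0. ] [454.1 498.7  19. ] slide [ 535.8 -142.2   38. ] [ 536.4 -235.1   38. ] [ 375.5 -224.     0. ] [ 385.8 -125.7    0. ]
side: board [632.  -12.9   5. ] [534.4 -13.6   5. ] [616. 363.   0.] [525.7 367.4   5. ] binL [443.5 337.4   0. ] [523.7 338.    0. ] wash [ 479.5 -357.2    0. ] slide [ 369.3 -130.     0. ] [ 539.3 -156.7    0. ]
```

View pics/b2.png

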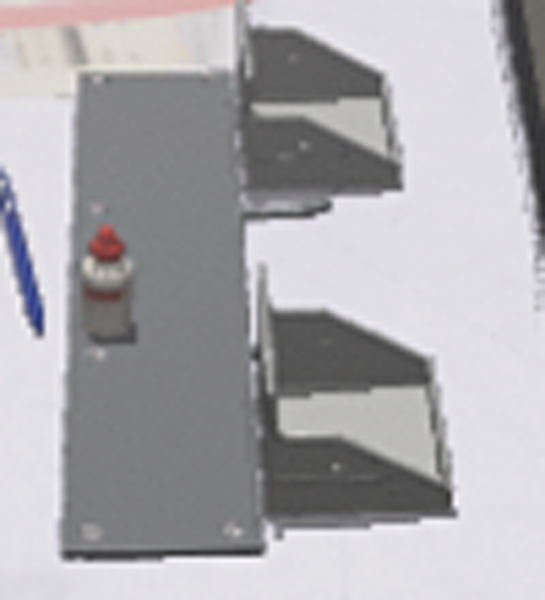

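The side crop agrees with the scene: both bins flat with back walls on the board edge, and the dropper at local y≈40, clear of both. I'll check reach, raise the arm, and take a wrist picture to confirm the frame.

```bash
cat >> h.py <<'E'
TH=0.043; O=np.array([541.,168.3])
def W(x,y,z):  # board local -> world
    c,s=np.cos(TH),np.sin(TH); return [O[0]+c*x-s*y, O[1]+s*x+c*y, z]
from scipy.spatial.transform import Rotation as Ro
def Q(tilt=0,yaw=0):  # tool down; tilt>0: fingertip leads towards +x
    r=Ro.from_euler('z',TH+yaw)*Ro.from_euler('y',-tilt)*Ro.from_euler('x',np.pi)
    q=r.as_quat(); return [q[3],q[0],q[1],q[2]]
def go(x,y,z,speed=200,rot=None,fl=None): return servo_line(W(x,y,z),rot,speed,fl)
E
python3 - <<'E'
from h import *
print(get_obs()['time'])
for p in [(-45,127,250),(-40,127,60),(45,127,30),(-130,127,10),(-90,0,10),(-30,0,10),(-45,-127,250),(45,-127,30),(-130,-127,10)]:
    for t in (0,.14):
        j=inverse_kinematics(W(*p),Q(t)); print(p,t,None if j is None else np.round(j,2))
p=get_obs()['tcp_pos']; servo_line([p[0],p[1],340],speed=200)
grab(20)
move_ptp(W(-110,20,330),Q(0))
c=snap('wrist'); np.save('w.npy',c['color']); cv2.imwrite('pics/w.png',c['color'][:,:,::-1])
print(-c['world_to_cam'][:3,:3].T@c['world_to_cam'][:3,3],c['world_to_cam'][:3,:3].round(2),c['k1'],get_obs()['time'],get_obs()['finger_gap'])
for n,p in dict(NL=(-6,195,5),NR=(-6,-195,5),fl=(-6,53,5),fr=(-6,-53,5),Lc=(-92,127,14)).items(): print(n,proj(c,W(*p)).round())
E
```

```text
0.2
(-45, 127, 250) 0 [ 0.05  0.57 -1.06  1.61  0.51  1.27 -2.62]
(-45, 127, 250) 0.14 [ 0.1   0.54 -1.17  1.72  0.66  1.18 -2.77]
(-40, 127, 60) 0 [-0.27  0.65 -0.49  1.84  0.43  0.76 -2.52]
(-40, 127, 60) 0.14 [-0.39  0.59 -0.36  1.96  0.53  0.57 -2.65]
(45, 127, 30) 0 [-0.31  0.76 -0.35  1.65  0.34  0.79 -2.33]
(45, 127, 30) 0.14 [-0.42  0.7  -0.21  1.78  0.38  0.58 -2.41]
(-130, 127, 10) 0 [-0.4   0.64 -0.4   2.08  0.5   0.51 -2.7 ]
(-130, 127, 10) 0.14 [-0.67  0.59 -0.1   2.19  0.53  0.29 -2.78]
(-90, 0, 10) 0 [-0.24  0.61 -0.23  2.13  0.32  0.44 -2.25]
(-90, 0, 10) 0.14 [-0.44  0.57  0.    2.25  0.28  0.19 -2.24]
(-30, 0, 10) 0 [-0.19  0.66 -0.26  1.98  0.32  0.54 -2.2 ]
(-30, 0, 10) 0.14 [-0.35  0.62 -0.07  2.11  0.3   0.3  -2.21]
(-45, -127, 250) 0 [ 0.34  0.34 -0.64  1.78  0.23  1.09 -1.91]
(-45, -127, 250) 0.14 [ 0.42  0.27 -0.72  1.9   0.27  0.91 -1.94]
(45, -127, 30) 0 [ 0.03  0.68 -0.23  1.82  0.23  0.67 -1.86]
(45, -127, 30) 0.14 [-0.03  0.63 -0.14  1.95  0.23  0.43 -1.87]
(-130, -127, 10) 0 [ 0.    0.56 -0.21  2.29  0.35  0.32 -2.04]
(-130, -127, 10) 0.14 [-0.39  0.57  0.35  2.42 -1.33  0.18 -0.32]
[515.49971155 186.37906941 472.69010652] [[ 0.04 -1.   -0.  ]
 [ 0.94  0.04 -0.33]
 [ 0.33  0.01  0.94]] 0.011829514320773485 4.45 -0.13093274006967948
NL [148.  72.]
NR [444.  72.]
fl [256.  72.]
fr [336.  72.]
Lc [203. 139.]
```

View pics/w.png

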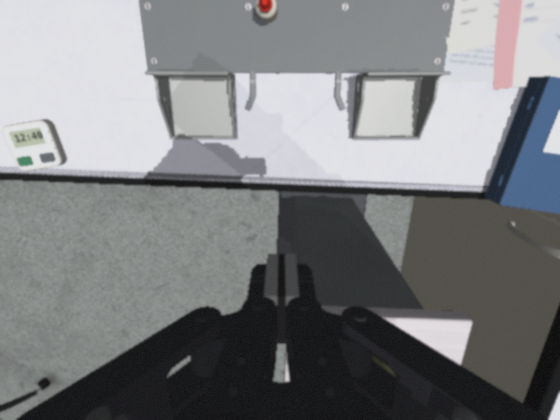

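The wrist view matches the predicted frame: near edge at row ~72, inner fence faces at columns ~255 and ~336, and left corner at (147,72). I'll flip the tool half a turn for a better wrist range and tip the left bin.

```bash
cat >> h.py <<'E'
def Q(tilt=0):
    r=Ro.from_euler('z',TH)*Ro.from_euler('y',-tilt)*Ro.from_euler('z',np.pi)*Ro.from_euler('x',np.pi)
    q=r.as_quat(); return [q[3],q[0],q[1],q[2]]
H=11; R=55
def tip(y,phis=(10,24,38,52,66)):
    for f in np.radians(phis):
        go(-6-4*np.cos(f)+R*np.sin(f)-H, y, 5+R*np.cos(f)+4*np.sin(f), 70)
        print(round(np.degrees(f)), np.round(get_obs()['contact_force'],1))
def untip(y):
    go(24,y,150); go(24,y,70,150)
    go(-37,y,70,60); print('untip',np.round(get_obs()['contact_force'],1)); pause(.5)
    go(-37,y,200,250)
E
python3 - <<'E'
from h import *
j=inverse_kinematics(W(-36,127,160),Q()); print(np.round(j,2))
move_ptp(W(-36,127,160),Q())
go(-36,127,60,150)
tip(127)
pause(.4)
p=get_obs()['tcp_pos']; servo_line([p[0],p[1],230],speed=200)
np.save('s1.npy',snap('scene')['color'])
go(-130,127,300,250)
a=snap('scene')['color'];b=snap('wrist')['color'];d=snap('side')['color'];s1=np.load('s1.npy')
m=np.vstack([np.hstack([s1[150:290,130:330],a[150:290,130:330]]), cv2.resize(np.hstack([b,d]),(400,150))])
cv2.imwrite('pics/l1.png',cv2.resize(m,(800,580))[:,:,::-1]); print(get_obs()['time'])
E
```

```text
[ 0.1   0.77 -1.23  1.72  0.77  1.23  0.29]
10 [-0.1 -0.5 -0.1]
24 [-1.2  0.1  0.7]
38 [-1.4  0.3 -0.3]
52 [-0.7 -0.2  0.6]
66 [ 0.  -0.2 -0.2]
12.025
```

View pics/l1.png

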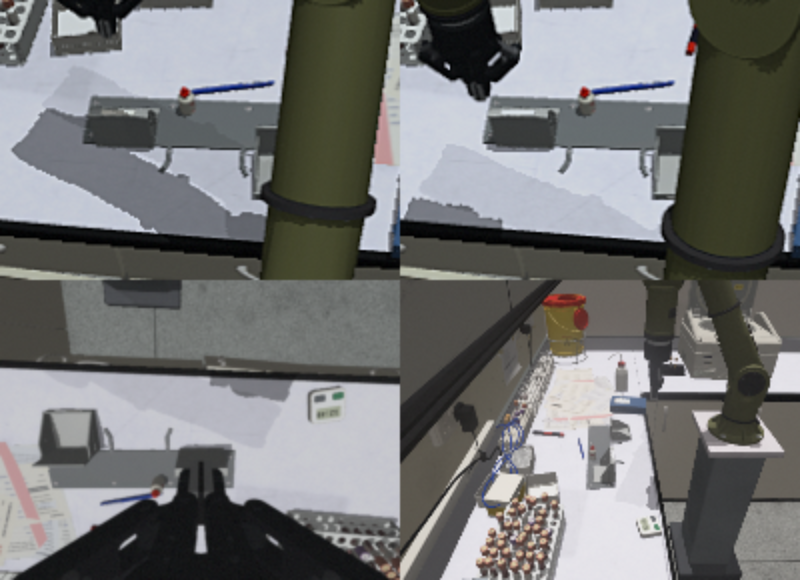

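The left bin stands on its back wall at (520,128) in the montage and its near face looks blank. I'll rectify that face to be sure.

```bash
cat >> h.py <<'E'
def face(c,y,fn=None):
    pts=np.float32([proj(c,W(-11,y+s*45,z)) for s,z in ((1,89),(-1,89),(-1,5),(1,5))])
    M=cv2.getPerspectiveTransform(pts,np.float32([[0,0],[360,0],[360,336],[0,336]]))
    f=cv2.warpPerspective(c['color'],M,(360,336))
    g=cv2.cvtColor(f,cv2.COLOR_RGB2GRAY)[40:296,40:320]
    print('face grey min/5%/med/95%',np.percentile(g,[0,5,20,50,95])); return f
E
python3 - <<'E'
from h import *
f=face(snap('scene'),127)
cv2.imwrite('pics/f1.png',f[:,:,::-1])
E
```

```text
face grey min/5%/med/95% [48. 55. 57. 58. 59.]
```

View pics/f1.png

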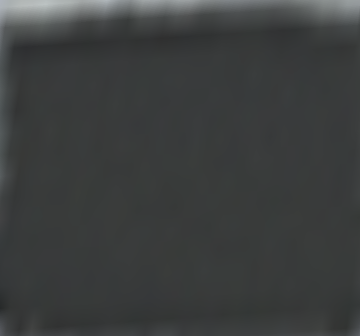

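The left underside is uniformly blank. I'll tip it back, verify, and then tip the right bin.

```bash
python3 - <<'E'
from h import *
untip(127)
s0=snap('side')['color']
go(-36,-127,160,250)
a0=snap('scene')['color']
go(-36,-127,60,150)
tip(-127); pause(.4)
p=get_obs()['tcp_pos']; servo_line([p[0],p[1],230],speed=200)
s1=snap('side')['color']
go(-90,60,300,250)
c=snap('scene'); f=face(c,-127)
m=np.hstack([a0[150:290,130:330],c['color'][150:290,130:330]])
m2=np.hstack([s0[180:320,230:370],s1[180:320,230:370],cv2.resize(f,(120,140))])
cv2.imwrite('pics/r1.png',cv2.resize(np.vstack([m,m2]),(800,560))[:,:,::-1]); print(get_obs()['time'])
E
```

```text
untip [0.1 0.6 0.1]
10 [-0.7 -0.7  0.1]
24 [ 0.1 -0.1  1.1]
38 [-1.5 -1.1  0.6]
52 [-0.8 -0.1  0.9]
66 [-0.2  0.2  0.2]
face grey min/5%/med/95% [ 0.  8. 19. 46. 63.]
23.0
```

View pics/r1.png

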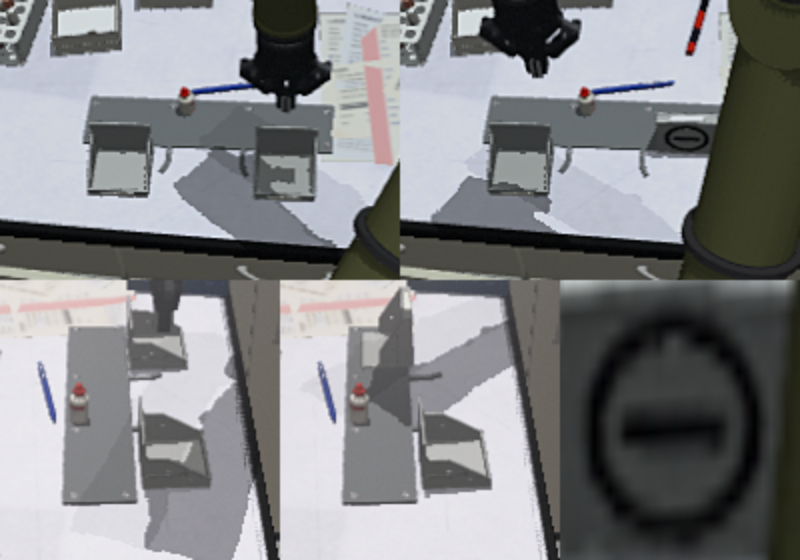

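The right bin carries the ring and bar, seen at (687,137) in the scene crop, and the left bin is back down flat. I'll tip the right one back and measure how far each bin has shifted from its start.

```bash
python3 - <<'E'
from h import *
untip(-127)
go(-40,0,260,300)
d=snap('side');c=snap('scene')
np.save('c2.npy',c['color']);np.save('d2.npy',d['color'])
G=lambda im:cv2.cvtColor(im,cv2.COLOR_RGB2GRAY).astype(np.float32)
for n,cam,old,y in (('side',d,'b.npy',127),('side',d,'b.npy',-127),('scene',c,'a.npy',127),('scene',c,'a.npy',-127)):
    pts=np.array([proj(cam,W(x,y+s,z)) for x in(-92,-8) for s in(-45,45) for z in(0,72 if x>-50 else 14)])
    x0,y0=pts.min(0).astype(int)-1; x1,y1=pts.max(0).astype(int)+2
    t=G(np.load(old))[y0:y1,x0:x1]; r=cv2.matchTemplate(G(cam['color'])[y0-8:y1+8,x0-8:x1+8],t,cv2.TM_CCOEFF_NORMED)
    _,v,_,l=cv2.minMaxLoc(r)
    def sub(a):
        return 0 if len(a)<3 else .5*(a[0]-a[2])/(a[0]-2*a[1]+a[2])
    du=l[0]-8+sub(r[l[1],max(l[0]-1,0):l[0]+2]); dv=l[1]-8+sub(r[max(l[1]-1,0):l[1]+2,l[0]])
    u,w=proj(cam,W(-50,y,10)); mv=onplane(cam,u+du,w+dv,10)-onplane(cam,u,w,10)
    print(n,y,round(v,2),round(du,2),round(dv,2),mv.round(1))
print(get_obs()['time'])
cv2.imwrite('pics/m1.png',cv2.resize(np.vstack([np.hstack([c['color'][185:285,160:300],d['color'][190:290,240:380]]),np.hstack([np.load('a.npy')[185:285,160:300],np.load('b.npy')[190:290,240:380]])]),(800,570),interpolation=cv2.INTER_CUBIC)[:,:,::-1])
E
```

```text
untip [ 0.5 -0.3  0.2]
side 127 0.78 2.97 -0.27 [-7.5 -1.1  0. ]
side -127 0.96 1.35 -0.02 [-4.  -0.1  0. ]
scene 127 0.67 -0.02 1.15 [-4.1 -0.7  0. ]
scene -127 0.94 -0.1 0.96 [-3.4 -0.   0. ]
28.2083
```

View pics/m1.png

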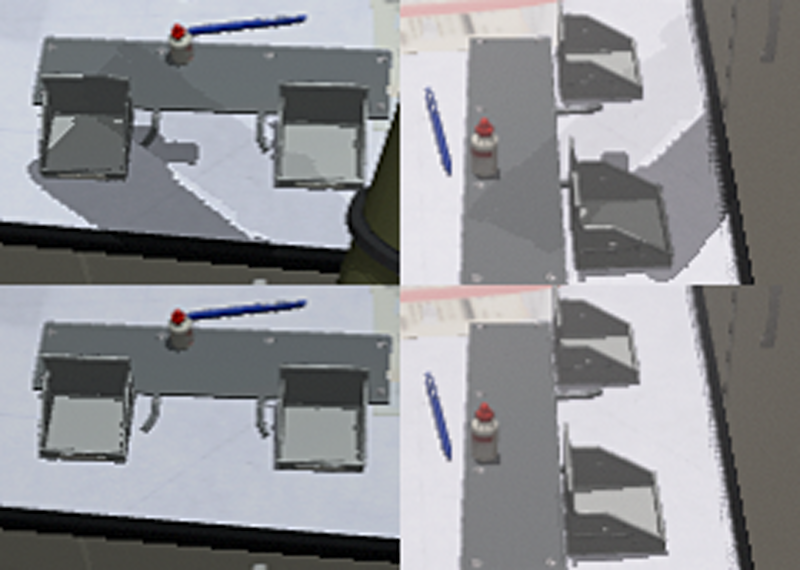

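Tipping back left the left bin about 6 mm short of the board and the right about 4 mm. I'll nudge the left bin home with a low push, then draw the stamped bin out and slide it sideways in front of the bay.

```bash
python3 - <<'E'
from h import *
go(-48,127,160,250,Q(.12)); go(-48,127,9,200)
print('stop',go(-21,127,9,40,fl=4), np.round(get_obs()['contact_force'],1), (np.array(get_obs()['tcp_pos'])-W(-21,127,9)).round(1))
go(-48,127,9,150); go(-48,127,160,250)
go(-80,-127,150,300,Q(0)); go(-80,-127,7,200)
go(-132,-127,7,60)
go(-94,-127,7,120)
go(-94,-42.5+30,7,80)   # push left side wall: assumed half thickness 12 -> bin centre ~ -18
go(-94,-25,7,120); go(-94,-25,150,250)
go(-40,110,260,300)
c=snap('scene');d=snap('side')
print(get_obs()['time'])
np.save('c3.npy',c['color'])
cv2.imwrite('pics/m2.png',cv2.resize(np.hstack([c['color'][185:285,160:300],d['color'][190:290,240:380]]),(800,286),interpolation=cv2.INTER_CUBIC)[:,:,::-1])
E
```

```text
stop False [-0.6  0.2  0. ] [-0.   0.  -0.1]
38.5917
```

View pics/m2.png

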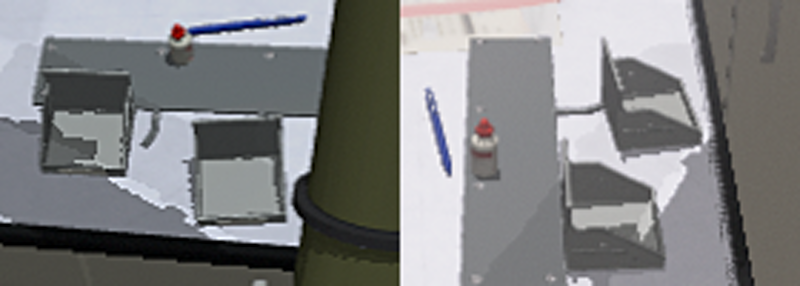

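The left bin is home again, its wall top at the original column (567) in the side view. The stamped bin is drawn clear: back-top corners at (193,121) and (283,118), front-bottom at (197,222) and (285,223). I'll measure it.

```bash
cat >> h.py <<'E'
def Linv(p):
    c,s=np.cos(TH),np.sin(TH); d=np.array(p[:2])-O; return np.array([c*d[0]+s*d[1],-s*d[0]+c*d[1]]).round(1)
E
python3 - <<'E'
from h import *
c=snap('scene'); s=800/280
P=lambda x,y,z: Linv(onplane(c,160+(x+.5)/s-.5,185+(y+.5)/s-.5,z))
print('front',P(197,222,0),P(285,223,0),'backtop',P(193,121,72),P(283,118,72),'board edge',P(200,109,5))
print('fence L',P(147,145,5))
g=cv2.cvtColor(c['color'],cv2.COLOR_RGB2GRAY)
# floor inner (bright) blob
u,v=proj(c,W(-104,-10,2.5)).astype(int)
roi=(g[v-25:v+25,u-30:u+30]); print(roi[25,::2]); print(roi[::2,30])
E
```

```text
front [-1.416e+02 -1.000e-01] [-138.2  -91. ] backtop [-64.1   5.9] [-56.1 -85.7] board edge [-5.3  9.5]
fence L [-53.8  61.6]
[106 222 209 208 209 209 187 189 191 187 184 169  91 114 160 153 153 152
 153 153 153 153 153 154 153 153 160  70 127 208]
[175  53  56  56  56  55  55  56 157 152 152 152 152 153 153 153 153 122
  43 232 211 126   7  13   8]
```

The stamped bin is centred near local (-100,-43) with a yaw of about +0.06. I'll push it on to the bay centreline, then forward against the board.

```bash
python3 - <<'E'
from h import *
go(-98,-35,160,250,Q(0)); go(-98,-35,7,200)
go(-98,30.5,7,70)
go(-90,0,9,100); go(-90,0,9,100,Q(.1))
go(-45,0,9,60)
print('stop',go(-17,0,9,30,fl=5), np.round(get_obs()['contact_force'],1), Linv(get_obs()['tcp_pos']))
go(-45,0,9,150); go(-45,0,200,250); go(-60,200,330,300,Q(0))
c=snap('scene');d=snap('side');w=snap('wrist')
print(get_obs()['time'])
cv2.imwrite('pics/m3.png',cv2.resize(np.vstack([np.hstack([c['color'][185:285,160:300],d['color'][190:290,240:380]]),cv2.resize(w['color'],(280,210))]),(740,600),interpolation=cv2.INTER_CUBIC)[:,:,::-1])
E
```

```text
stop True [-0.1 -0.3  0.1] [-21.2  -0. ]
46.2917
```

View pics/m3.png

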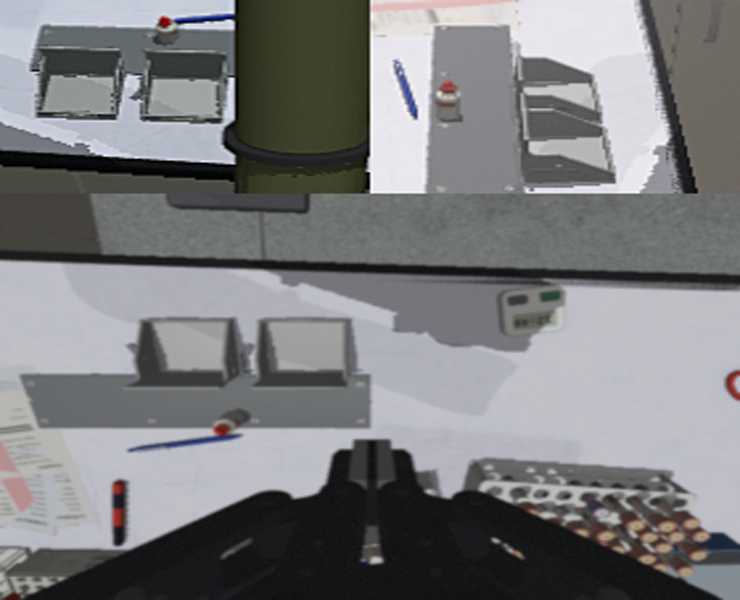

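Both bins sit square on the same line against the board edge (row ~383 in the wrist view). The stamped bin is between the fences, the push stopped on contact at the expected home depth, and nothing else has moved.

```bash
python3 -c "
from h import *
print(sign_off(), get_obs()['time'])"
```

```text
the job is handed in; nothing more can be done
the job is handed in; nothing more can be done
```

I checked the left bin (blank) and then the right (ring stamp), pushed the right one flat into the courier bay against the board, left the left bin in its place after nudging it about 6 mm back to the board, and handed the job in at about 46 s of the 69 s allowed.

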